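# Bearing driver from its pocket onto the hub bearing

### The job

In the three-block set of bearing drivers, find the driver with the largest disc, take it by its stub and lift it straight up out of its pocket. Keeping it upright, set it down flat and centred on the bearing in the wheel hub and let go; do not drop it, and leave the two smaller drivers in their pockets.

Things in the scene. Friction and masses are not known exactly. Their poses are not given: they have to be found in the camera images.
- large_stub (a point): Driver to move: aluminium disc 68 mm across, 12 thick, with an upright steel stub 20 mm across, 38 tall at its centre; 120-220 g. Starts in a close-fitting pocket 12 mm deep, disc flush with its block's top (28 mm above the table): only the stub can be gripped. Point: on the stub's axis, 26 mm above the disc's top face, 38 above its underside, 12 below the stub's top. z up along the stub.
- medium_stub (a point): Medium driver, a bystander: the same but with a 52 mm disc; the point lies on its stub as on the large one. Each driver sits in its own 98 mm square black block; the three blocks stand 104 mm apart (centres) in a row, in any order, in a low tray that is placed and turned differently each time.
- small_stub (a point): Small driver, a bystander: the same but with a 38 mm disc, in the remaining block; the point lies on its stub as on the large one.
- bearing_top (a point): Centre of the top face of the bearing in the fixed wheel hub, 44 mm above the table, z up. Hub: dark steel flange 132 mm across with five short studs and a boss about 92 mm across, 40 tall. Bearing: bright steel ring 68 mm across, 4 mm proud of the boss; the large disc rests flat on it. A smaller bearing, loose on the bench, is not meant.
Mind the look-alikes: they are no part of the job. Of the things shaped like the part that bears bearing_top, the dark steel one is meant.

How it is judged:
By the outcome, as a careful person would: the job done as asked, in the order asked, and still so for the second after the job is handed in, with the robot touching nothing.
It also fails if it takes over 42 s, if anything falls off the work surface, if the arm or the gripper's body presses on something with over 40 N, if the wrist force passes 120 N, or if a joint passes its speed limit or range.

### The arm

A 7-joint arm with a two-finger parallel gripper is mounted at the origin on the work surface. World frame = base frame: x ahead of the robot, y to its left, z up, the work surface at z = 0. Lengths are in m, angles in rad, forces in N, time in s.
With the tool pointing down it reaches from about 0.4 to 0.875 m from the base axis. Payload 19.3 kg.
Tool frame: the origin (TCP) lies at the very end of the fingers, on their centre line; the grasp point (between the pads) lies 19 mm behind it; z points along the fingers, y is the line along which they close (so a half turn about z gives the same grasp; the last joint's range is limited). The gripper opens to 85 mm and grips with 20 to 120 N. Pads are 22 mm wide; open, the fingers measure 114 mm over their backs; the gripper's body (76 mm by 85 mm) begins 54 mm behind the grasp point. The pads swing forward as they close: fully open they stand 13 mm farther back than shut.
Start: joints at [1.232, 0.521, -0.036, 1.599, 0.021, 1.021, -0.113], TCP at [0.166, -0.603, 0.231] pointing down, gripper open.
Joint ranges: [-2.91, 2.91], [-0.3, 2.13], [-1.5, 1.42], [0.17, 2.43], [-1.26, 4.41], [0.16, 1.93], [-2.52, 2.52]. Speed limits (rad/s): [1.89, 1.89, 2.39, 2.39, 3.01, 3.01, 3.01].

### API

Orientations are given as [roll, pitch, yaw] about the fixed x, y, z axes, in that order (R = Rz(yaw) Ry(pitch) Rx(roll)).
In Python, from workcell import bot gives the robot as it stands. The module is installed in compiled form; this text tells all that it offers.
- The arm moves only by the tool apply_moves, never from a script. Its arguments are lists of equal length, an entry for each row: "claw": the finger opening in m, from 0 to 0.0854; "xyz": the shift along the tool's x, y, z in m, a list of three; "twist": the turn, a rotation vector about the tool's x, y, z in rad, a list of three. A call has 1 to 20 rows; each row shifts and turns the commanded pose from where the row before left it, along the tool's axes as they then stand; what a row does not reach is not made up. A row lasts 1/10 s, in which the tool goes at most 50 mm and 8.59 degrees, less where a joint would pass 70% of its speed; a pose out of reach is approached as far as the arm can. A call with a gripper value outside its range is refused whole. The fingers move at their own pace and stop on an object; "force" is the grip in N (left out, the last holds). Time passes only in rows, so rows that do not move let the fingers close. It gives the time, the measured TCP pose, the force, the opening and the grip force at its end, in the units of the state.
- bot.observe(): the state, without advancing time (a new reading comes with each control period).
- bot.grab_frame(name): name is "scene" or "top" or "wrist"; returns a dict with "img" (480x640x3 uint8, red, green, blue), "vfov" (degrees; the focal length in pixels is half the picture's height over the tangent of half this angle, whatever the lens; pixels are square), "cx", "cy" (the principal point, pixels), "view" (4x4, takes a point from world to camera coordinates). Camera axes: x right, y up, looking along -z (the intrinsics and any distortion apply to the point x, -y, -z); pixel columns grow to the right and rows downward; lengths in m; the calibration is good to about 2 mm. A picture is of the moment at which its call begins. There is no depth.
- bot.job_done(): hands the job in; it is judged then, once.
Trained networks look in the newest picture that a camera, given by its name, has taken for a name from the list of things; names that differ only in an ending like _2 or _b are one class to them, and where a whole thing is asked for, a point or a joint stands for the part that bears it (a point fixed in the world has none). Each returns a list of dicts, best first, with "score" (0 to 1); they miss things now and then, are a little off and sometimes report something else, mostly with a low value. They report only what shows in the picture. A call takes as long as a camera call. They do not tell look-alikes from the thing itself.
- bot.find_in(camera, query): "position" ([x, y, z] in m, in world coordinates, good to about 4 mm: the middle of the surface that is visible of it).
The state is a dict: "clock": time; "qpos": joint angles; "qd": joint speeds; "joint_efforts": joint torques, N m; "position": TCP position; "tool_rot": TCP orientation; "force": force on the tool from outside, world axes, zero at the start; "moment": the same for the moment, N m; "grip_width": finger opening in m; "finger_force": force on a finger pad.
Only numpy, scipy, OpenCV 4.12 (cv2) and the standard library are available. Lean on these libraries where they do the work, as an engineer would, in place of code of your own. Each camera call takes 0.05 s, during which the arm holds its last target. There are 200 camera calls.

## Working session

There is one attempt and no reset: what is moved stays moved. The work goes in short steps, Python scripts to look and compute and a tool call to move; the robot and the scene stay as the last step left them, time stands still between calls to the robot, and variables do not carry over. Pictures are saved under pics/ and viewed, at most 10 in all, crops included, and the job is handed in when it is done.

Besides the shell and the picture viewer there is one more tool, called after "Call:" in YAML: its name, and indented under it one key for each argument. apply_moves: Moves the arm, as the interface text tells. Its arguments: {"type":"object","properties":{"claw":{"type":"array"},"xyz":{"type":"array"},"twist":{"type":"array"},"force":{"type":"number"}},"required":["claw","xyz","twist"]}

```bash
mkdir -p pics; python3 - <<'E'
from workcell import bot
import cv2
s=bot.observe(); print(s)
for c in ["scene","top"]:
    f=bot.grab_frame(c); cv2.imwrite(f"pics/{c}1.png",f["img"][:,:,::-1]); print(c,f["vfov"],f["cx"],f["cy"],f["view"].tolist(),[k for k in f])
    for q in ["large_stub","medium_stub","small_stub","bearing_top"]:
        print(q,[(d["position"],round(d["score"],2)) for d in bot.find_in(c,q)])
E
```

```text
{'clock': 0.0, 'qpos': array([ 1.23183944,  0.52201417, -0.03634554,  1.60002253,  0.02119261,
        1.02111453, -0.11281625]), 'qd': array([-5.35011924e-04, -2.09674763e-04, -6.44040387e-05,  1.31803936e-04,
       -2.30681361e-04,  1.49129563e-03, -1.69452120e-03]), 'joint_efforts': array([-1.47796811e-03, -9.27100039e+01,  1.97854176e+00, -3.69930482e+01,
        1.78425765e-02,  8.00405833e-03,  6.42215855e-05]), 'position': array([ 0.16583917, -0.6022291 ,  0.23072023]), 'tool_rot': array([-3.14042084e+00,  6.98756546e-05,  2.68742831e-01]), 'force': array([-0.17655675,  0.12991225,  0.36657158]), 'moment': array([-0.0125645 , -0.00983768, -0.00960838]), 'finger_force': 0.0, 'grip_width': 0.08548541022130506}
scene 50.61478791863242 321.8226715220262 231.82362957979822 [[-0.5125125557715683, 0.8585897086632277, -0.012433517365923965, 0.23875692147246466], [-0.6662598070431429, -0.38848843124909105, 0.6365332735250012, 0.31812392084310315], [0.5416906402138854, 0.3345152477290293, 0.7711490124103495, -1.2288327841360271], [0.0, 0.0, 0.0, 1.0]] ['img', 'vfov', 'cx', 'cy', 'view'
[... 186 characters left out ...]
5), ([0.5948, 0.2004, 0.0371], 0.84), ([0.4077, 0.1852, 0.0374], 0.58)]
top 45.79965200508717 322.2385666561042 243.38070624946275 [[0.02894516203833953, -0.9995675080515198, -0.0051936925447283, 0.05087484495129301], [0.9782781415850282, 0.0272609249779398, 0.20549627652658434, -0.5209343933567078], [-0.20526581617872366, -0.01102899891295826, 0.9786441160562198, -0.9214019904042486], [0.0, 0.0, 0.0, 1.0]] ['img', 'vfov', 'cx', 'cy', 'view']
large_stub [([0.562, -0.1045, 0.0294], 0.56)]
medium_stub [([0.5945, -0.3036, 0.029], 0.81)]
small_stub [([0.5808, -0.2027, 0.0286], 0.73)]
bearing_top [([0.566, 0.1843, 0.0427], 0.95), ([0.3838, 0.1736, 0.0386], 0.67), ([0.6433, 0.3824, 0.0382], 0.61)]
```

View pics/top1.png

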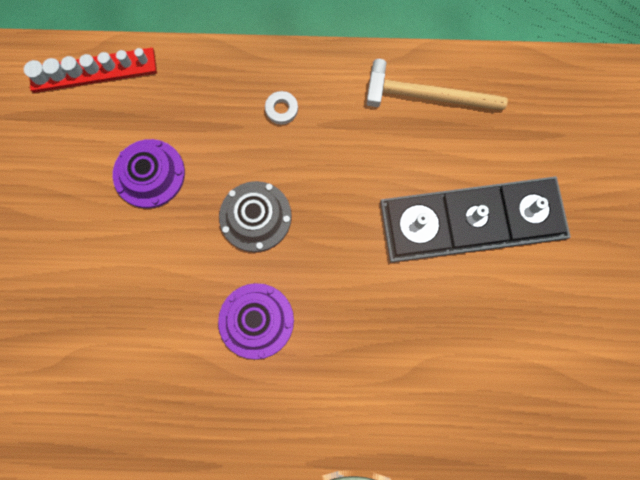

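View pics/scene1.png

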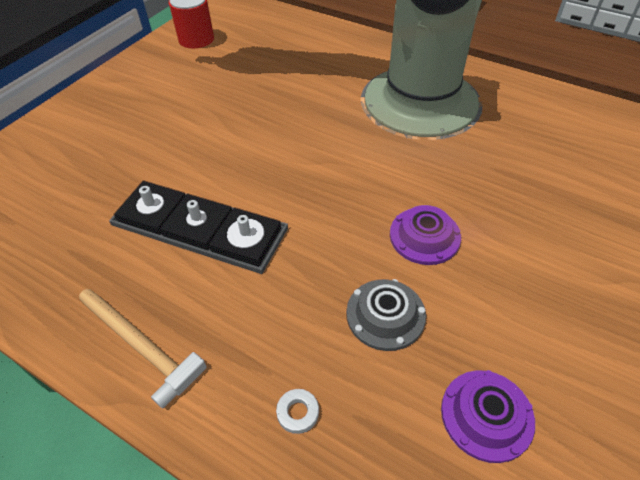

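The top view shows the dark hub with its bright bearing at about (253,211). The large driver is at (419,223), the small at (477,215) and the medium at (534,208). The purple hubs are look-alikes. The networks' positions from the two cameras differ by up to about 30 mm, so I'll measure with my own code.

```bash
cat > h.py <<'E'
import numpy as np, cv2
from workcell import bot
def ray(f,u,v,z):
    F=240/np.tan(np.radians(f["vfov"]/2)); V=np.array(f["view"]); R=V[:3,:3]; c=-R.T@V[:3,3]
    d=R.T@np.array([(u-f["cx"])/F,-(v-f["cy"])/F,-1]); return c+d*(z-c[2])/d[2]
def pix(f,p):
    F=240/np.tan(np.radians(f["vfov"]/2)); V=np.array(f["view"]); q=V[:3,:3]@p+V[:3,3]
    return np.array([f["cx"]-F*q[0]/q[2], f["cy"]+F*q[1]/q[2]])
def blob(f,u,v,r,z,thr=170):
    """outer ellipse of bright region near u,v -> world points of the contour's hull at height z, circle fit"""
    g=f["img"].min(2); m=np.zeros_like(g); cv2.circle(m,(int(u),int(v)),r,255,-1)
    b=((g>thr)&(m>0)).astype(np.uint8)
    n,l,s,_=cv2.connectedComponentsWithStats(b); k=1+np.argmax(s[1:,4])
    c=max(cv2.findContours((l==k).astype(np.uint8),cv2.RETR_EXTERNAL,cv2.CHAIN_APPROX_NONE)[0],key=len)
    h=cv2.convexHull(c)[:,0]
    P=np.array([ray(f,a,b_,z)[:2] for a,b_ in h])
    A=np.c_[2*P,np.ones(len(P))]; s=np.linalg.lstsq(A,(P**2).sum(1),rcond=None)[0]
    return s[:2].round(4), round(2e3*np.sqrt(s[2]+s[:2]@s[:2]),1), len(h), cv2.minEnclosingCircle(h)[0]
E
python3 - <<'E'
from h import *
for c,pts in {"top":[(253,211,22,.044),(419,223,22,.028),(477,215,14,.028),(534,208,18,.028)],"scene":[(387,302,24,.044),(245,233,22,.028),(196,217,13,.028),(150,203,17,.028)]}.items():
    f=bot.grab_frame(c)
    for p in pts: print(c,p,blob(f,*p))
    print(c, ray(f,320,0,0),ray(f,*((350,475) if c=="top" else (420,95)),0))
f=bot.grab_frame("wrist"); print(f["vfov"],f["view"].tolist())
E
```

```text
top (253, 211, 22, 0.044) (array([0.577 , 0.1897]), np.float64(67.0), 26, (252.7606201171875, 210.8371124267578))
top (419, 223, 22, 0.028) (array([ 0.5658, -0.1048]), np.float64(68.0), 26, (418.92431640625, 223.9108123779297))
top (477, 215, 14, 0.028) (array([ 0.5846, -0.2094]), np.float64(40.3), 17, (477.7752380371094, 214.4633026123047))
top (534, 208, 18, 0.028) (array([ 0.5995, -0.31  ]), np.float64(52.5), 18, (534.0786743164062, 208.01123046875))
top [1.02623896 0.08508028 0.        ] [0.13658315 0.0084363  0.        ]
scene (387, 302, 24, 0.044) (array([0.5776, 0.1899]), np.float64(65.8), 22, (387.0, 302.5))
scene (245, 233, 22, 0.028) (array([ 0.564 , -0.1072]), np.float64(70.0), 21, (244.5, 232.0))
scene (196, 217, 13, 0.028) (array([ 0.5842, -0.207 ]), np.float64(34.8), 10, (195.0, 218.5))
scene (150, 203, 17, 0.028) (array([ 0.6003, -0.3093]), np.float64(50.2), 15, (149.07142639160156, 202.3095245361328))
scene [-0.31465577 -0.47241934  0.        ] [-0.01962511 -0.00981588  0.        ]
68.49677361060449 [[0.26479485330546504, -0.9643044565510632, -0.0007750733509231826, -0.6244872851171323], [0.9111671028349644, 0.2504664781339845, -0.32717129159279706, 0.04174311636928663], [0.31568686443100236, 0.08592705282342876, 0.9449647322619005, -0.382106750131903], [0.0, 0.0, 0.0, 1.0]]
```

Both cameras now agree and the sizes match: large driver at (0.565, -0.106), bearing at (0.577, 0.190). I'll move above the large driver, keeping the yaw.

Call:
apply_moves:
  claw: [0.085,0.085,0.085,0.085,0.085,0.085,0.085,0.085,0.085,0.085,0.085,0.085,0.085,0.085,0.085,0.085,0.085,0.085,0.085,0.085]
  xyz:
    - [0.0137,-0.00975,0]
    - [0.0137,-0.00975,0]
    - [0.033,-0.0238,0]
    - [0.033,-0.0238,0]
    - [0.033,-0.0238,0]
    - [0.033,-0.0238,0]
    - [0.033,-0.0238,0]
    - [0.033,-0.0238,0]
    - [0.033,-0.0238,0]
    - [0.033,-0.0238,0]
    - [0.033,-0.0238,0]
    - [0.033,-0.0238,0]
    - [0.033,-0.0238,0]
    - [0.033,-0.0238,0]
    - [0.033,-0.0238,0]
    - [0.033,-0.0238,0]
    - [0.0137,-0.00975,0]
    - [0.0137,-0.00975,0]
    - [0,0,0.03]
    - [0,0,0.03]
  twist:
    - [0,0,0]
    - [0,0,0]
    - [0,0,0]
    - [0,0,0]
    - [0,0,0]
    - [0,0,0]
    - [0,0,0]
    - [0,0,0]
    - [0,0,0]
    - [0,0,0]
    - [0,0,0]
    - [0,0,0]
    - [0,0,0]
    - [0,0,0]
    - [0,0,0]
    - [0,0,0]
    - [0,0,0]
    - [0,0,0]
    - [0,0,0]
    - [0,0,0]

```text
clock: 2.65
position: [0.5656, -0.1063, 0.1711]
tool_rot: [3.141, -0.001, 0.269]
force: [2.0, -0.8, -0.3]
grip_width: 0.0848
finger_force: 0.0
```

```bash
python3 - <<'E'
from h import *
f=bot.grab_frame("wrist"); s=bot.observe(); print(s["clock"],s["position"],s["tool_rot"],s["qpos"])
cv2.imwrite("pics/w1.png",f["img"][:,:,::-1])
print(pix(f,np.array([.565,-.106,.028])),pix(f,np.array([.565,-.106,.066])))
u,v=pix(f,np.array([.565,-.106,.028])); print(blob(f,u,v,120,.028))
for q in ["large_stub","small_stub"]: print(q,[(d["position"],d["score"]) for d in bot.find_in("wrist",q)])
E
```

```text
2.7 [ 0.56307706 -0.10631661  0.16621759] [-3.13998454  0.00465164  0.26862724] [ 0.23189367  0.52501949 -0.2073772   1.79047404  0.13831208  0.84515602
 -1.34299521]
[326.07739136 221.83380811] [326.06338329 236.43669488]
(array([ 0.568 , -0.1046]), np.float64(66.7), 32, (325.0, 217.19564819335938))
large_stub [([0.5697, -0.103, 0.0255], 0.76)]
small_stub [([0.5858, -0.1995, 0.0374], 0.63)]
```

View pics/w1.png

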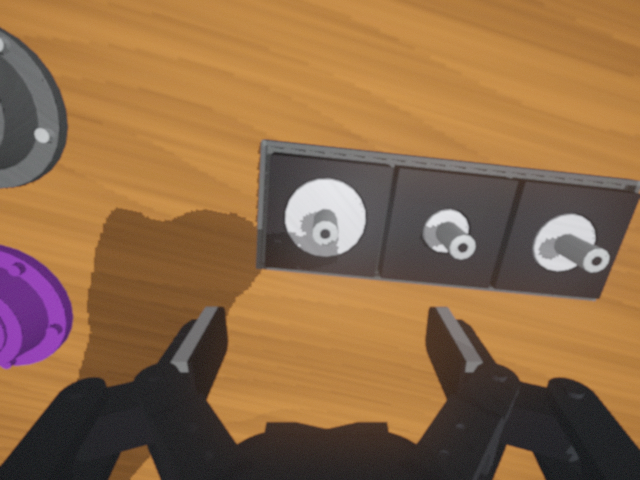

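The wrist view shows the large disc at (325,217) with its stub top at (324,233), ahead of the fingers as expected, and the small and medium drivers to the right. The arm was still settling, so I'll measure again at rest.

```bash
python3 - <<'E'
from h import *
for i in range(6):
    f=bot.grab_frame("wrist"); s=bot.observe()
    u,v=pix(f,np.array([.566,-.106,.028])); print(s["clock"],s["position"],s["tool_rot"],blob(f,u,v,120,.028))
cv2.imwrite("pics/w2.png",cv2.resize(f["img"][170:270,270:380,::-1],None,fx=6,fy=6,interpolation=cv2.INTER_CUBIC))
# stub-top: dark bore centre
g=f["img"].min(2)[215:255,305:345]; _,l,st,ce=cv2.connectedComponentsWithStats((g<80).astype(np.uint8)); print(st[1:],ce[1:]+[305,215])
E
```

```text
2.85 [ 0.56520638 -0.10672611  0.1719055 ] [-3.14154545e+00  5.38094142e-04  2.68240795e-01] (array([ 0.5678, -0.1045]), np.float64(66.8), 35, (325.27215576171875, 215.5))
2.9 [ 0.56576165 -0.10680918  0.17264335] [ 3.14105049e+00 -9.83495166e-04  2.68119609e-01] (array([ 0.5677, -0.1044]), np.float64(67.1), 32, (324.584228515625, 215.55445861816406))
2.95 [ 0.56597169 -0.10678978  0.17291574] [ 3.14076083e+00 -1.70113461e-03  2.68191783e-01] (array([ 0.5676, -0.1044]), np.float64(67.1), 32, (324.3291015625, 217.0))
3.0 [ 0.56600369 -0.10678026  0.17288489] [ 3.14069091e+00 -1.87969254e-03  2.68260359e-01] (array([ 0.568 , -0.1045]), np.float64(66.7), 31, (324.1849060058594, 217.21173095703125))
3.05 [ 0.56595424 -0.10677595  0.17275583] [ 3.14073984e+00 -1.86021765e-03  2.68266215e-01] (array([ 0.568 , -0.1045]), np.float64(66.7), 28, (324.1849060058594, 217.21173095703125))
3.1 [ 0.56583035 -0.10669989  0.17250592] [ 3.14085297e+00 -1.54232956e-03  2.68420802e-01] (array([ 0.568 , -0.1045]), np.float64(66.6), 29, (324.1849060058594, 217.21173095703125))
[[20 17  2  2  2]
 [ 0 37  6  3 10]
 [36 38  4  2  6]] [[325.5        232.5       ]
 [306.8        253.5       ]
 [342.83333333 253.66666667]]
```

View pics/w2.png

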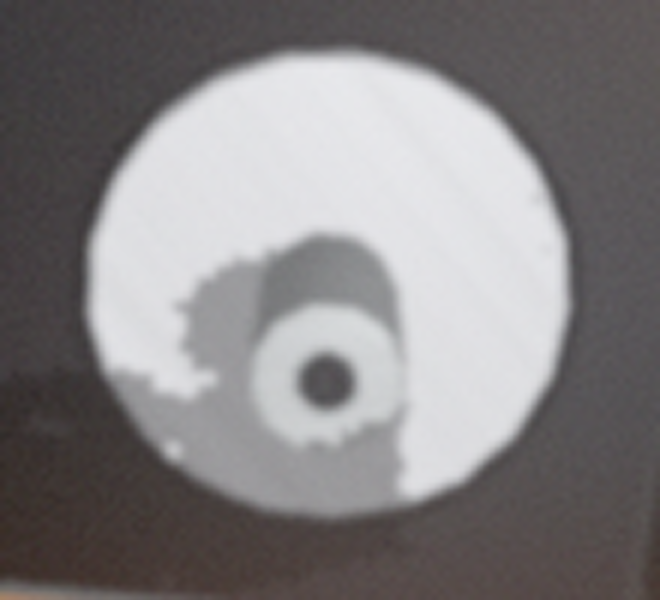

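The crop shows the disc centred near (324.5,217) and the stub's bore at (324,233). Both are clear.

```bash
python3 - <<'E'
from h import *
f=bot.grab_frame("wrist"); s=bot.observe(); print(s["position"],s["tool_rot"])
for t in (100,120,140): print(t,blob(f,324,217,50,.028,t))
g=f["img"].min(2).astype(float)[227:241,317:332]; w=np.clip(120-g[3:10,3:11],0,None)
yy,xx=np.mgrid[230:237,320:328]; u,v=(w*xx).sum()/w.sum(),(w*yy).sum()/w.sum(); print(u,v,ray(f,u,v,.066))
s=bot.observe(); print(s["clock"],s["position"])
E
```

```text
[ 0.56572063 -0.1066458   0.17227295] [ 3.14099141e+00 -1.24159638e-03  2.68535195e-01]
100 (array([ 0.5677, -0.1044]), np.float64(69.2), 40, (324.4320983886719, 217.0))
120 (array([ 0.5678, -0.1044]), np.float64(68.5), 41, (324.32049560546875, 217.13656616210938))
140 (array([ 0.5678, -0.1044]), np.float64(67.8), 37, (324.40728759765625, 216.8245086669922))
323.9834183673469 233.0969387755102 [ 0.5669261  -0.10432245  0.066     ]
3.15 [ 0.56572063 -0.1066458   0.17227295]
```

Call:
apply_moves:
  claw: [0.05,0.05,0.05,0.05,0.05,0.05,0.05,0.05,0.05,0.05,0.05,0.05,0.05]
  xyz:
    - [0.0012,-0.0013,0.01]
    - [0,0,0.02]
    - [0,0,0.02]
    - [0,0,0.02]
    - [0,0,0.02]
    - [0,0,0.015]
    - [0,0,0.01]
    - [0,0,0.01]
    - [0,0,0.005]
    - [0,0,0.005]
    - [0,0,0]
    - [0,0,0]
    - [0,0,0]
  twist:
    - [0,0,0]
    - [0,0,0]
    - [0,0,0]
    - [0,0,0]
    - [0,0,0]
    - [0,0,0]
    - [0,0,0]
    - [0,0,0]
    - [0,0,0]
    - [0,0,0]
    - [0,0,0]
    - [0,0,0]
    - [0,0,0]

```text
clock: 4.45
position: [0.5664, -0.105, 0.0367]
tool_rot: [3.141, -0.001, 0.269]
force: [0.4, -0.5, -0.4]
grip_width: 0.0498
finger_force: 0.0
```

```bash
python3 - <<'E'
from h import *
f=bot.grab_frame("wrist"); s=bot.observe(); print(s["clock"],s["position"],s["tool_rot"],s["force"],s["grip_width"])
cv2.imwrite("pics/w3.png",f["img"][:,:,::-1])
E
```

```text
4.5 [ 0.56641965 -0.10494984  0.0367007 ] [ 3.14136088e+00 -5.73928996e-04  2.68696963e-01] [-0.18010422 -0.07338257 -0.31944037] 0.049791343012077716
```

View pics/w3.png

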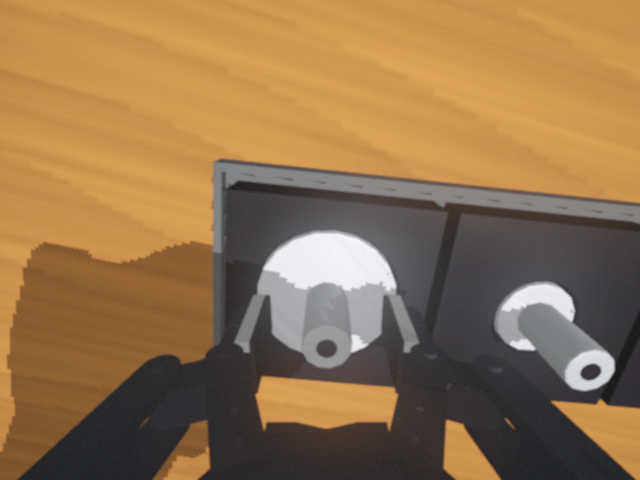

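The stub, with its top at (326,347), stands between the fingers at about (258…403). Closing now.

Call:
apply_moves:
  claw: [0.04,0.03,0.024,0.02,0.016,0.012,0.01,0.01,0.01]
  xyz:
    - [0,0,0]
    - [0,0,0]
    - [0,0,0]
    - [0,0,0]
    - [0,0,0]
    - [0,0,0]
    - [0,0,0]
    - [0,0,0]
    - [0,0,0]
  twist:
    - [0,0,0]
    - [0,0,0]
    - [0,0,0]
    - [0,0,0]
    - [0,0,0]
    - [0,0,0]
    - [0,0,0]
    - [0,0,0]
    - [0,0,0]
  force: 60

```text
clock: 5.4
position: [0.5662, -0.105, 0.0365]
tool_rot: [3.141, -0.0, 0.269]
force: [-1.4, -0.9, 5.6]
grip_width: 0.0183
finger_force: 58.4
```

```bash
python3 - <<'E'
from h import *
s=bot.observe(); print(s)
E
```

```text
{'clock': 5.4, 'qpos': array([ 0.19807143,  0.71805196, -0.16698704,  1.85453552,  0.19956195,
        0.58495013, -1.39732347]), 'qd': array([ 0.00024396,  0.00049922,  0.00113027, -0.00122007, -0.00012372,
        0.00100421, -0.00215176]), 'joint_efforts': array([-3.20057413e-01, -9.44149089e+01, -1.18464176e+00, -2.32487744e+01,
       -2.09001149e-02, -4.34588017e-01,  1.82871059e-03]), 'position': array([ 0.56624336, -0.10498777,  0.0365335 ]), 'tool_rot': array([ 3.14143250e+00, -1.33579982e-04,  2.68700172e-01]), 'force': array([-1.44483105, -0.86671356,  5.56288563]), 'moment': array([-0.11541347,  0.27431455, -0.01320682]), 'finger_force': 58.395752906799316, 'grip_width': 0.018270449983070723}
```

Call:
apply_moves:
  claw: [0.01,0.01,0.01,0.01,0.01,0.01,0.01,0.01,0.01,0.01,0.01]
  xyz:
    - [0,0,-0.002]
    - [0,0,-0.004]
    - [0,0,-0.005]
    - [0,0,-0.005]
    - [0,0,-0.01]
    - [0,0,-0.015]
    - [0,0,-0.02]
    - [0,0,-0.02]
    - [0,0,-0.01]
    - [0,0,-0.004]
    - [0,0,0]
  twist:
    - [0,0,0]
    - [0,0,0]
    - [0,0,0]
    - [0,0,0]
    - [0,0,0]
    - [0,0,0]
    - [0,0,0]
    - [0,0,0]
    - [0,0,0]
    - [0,0,0]
    - [0,0,0]

```text
clock: 6.5
position: [0.5663, -0.105, 0.1317]
tool_rot: [3.141, -0.001, 0.269]
force: [0.4, 0.2, -1.2]
grip_width: 0.0183
finger_force: 58.6
```

```bash
python3 - <<'E'
from h import *
f=bot.grab_frame("wrist"); f2=bot.grab_frame("scene"); s=bot.observe(); print(s)
a=f["img"][100:480,150:500]; b=cv2.resize(f2["img"][120:290,80:300],None,fx=2,fy=2)
c=np.zeros((380,790,3),np.uint8); c[:,:350]=a; c[:340,350:790]=b
cv2.imwrite("pics/w4.png",c[:,:,::-1])
E
```

```text
{'clock': 6.6, 'qpos': array([ 0.22303869,  0.57462966, -0.2003602 ,  1.81335974,  0.15595713,
        0.76984455, -1.3603271 ]), 'qd': array([-0.00075691,  0.00762681,  0.00044489,  0.00080481, -0.00034585,
       -0.00035892,  0.00114418]), 'joint_efforts': array([ 1.02724889e-01, -9.31405878e+01, -1.69510122e+00, -3.08471882e+01,
        4.36472765e-03,  4.24406247e-02,  1.01377224e-02]), 'position': array([ 0.56581308, -0.10489221,  0.13066969]), 'tool_rot': array([-3.14122988e+00,  8.84133416e-04,  2.68800655e-01]), 'force': array([ 0.48231415,  0.94874119, -2.14550224]), 'moment': array([-0.04257404,  0.00621444,  0.00137679]), 'finger_force': 58.59273970127106, 'grip_width': 0.018372050970119527}
```

View pics/w4.png

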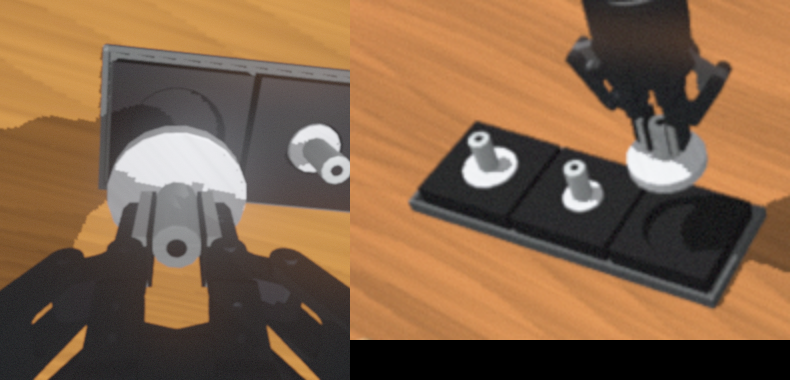

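The driver is lifted cleanly, and the other two are still in their pockets. I'll carry it toward the hub and stop short, so the wrist camera sees both bearing and disc.

Call:
apply_moves:
  claw: [0.01,0.01,0.01,0.01,0.01,0.01,0.01,0.01,0.01,0.01,0.01,0.01,0.01,0.01]
  xyz:
    - [0.0024,-0.0074,0]
    - [0.0047,-0.0148,0]
    - [0.007,-0.0222,0]
    - [0.007,-0.0222,0]
    - [0.007,-0.0222,0]
    - [0.007,-0.0222,0]
    - [0.007,-0.0222,0]
    - [0.007,-0.0222,0]
    - [0.007,-0.0222,0]
    - [0.0047,-0.0148,0]
    - [0.0047,-0.0148,0]
    - [0,0,0]
    - [0,0,0]
    - [0,0,0]
  twist:
    - [0,0,0]
    - [0,0,0]
    - [0,0,0]
    - [0,0,0]
    - [0,0,0]
    - [0,0,0]
    - [0,0,0]
    - [0,0,0]
    - [0,0,0]
    - [0,0,0]
    - [0,0,0]
    - [0,0,0]
    - [0,0,0]
    - [0,0,0]

```text
clock: 8.0
position: [0.5743, 0.1112, 0.1312]
tool_rot: [3.141, 0.0, 0.268]
force: [0.3, 0.3, -1.9]
grip_width: 0.0182
finger_force: 58.7
```

```bash
python3 - <<'E'
from h import *
f=bot.grab_frame("wrist"); s=bot.observe(); print(s["clock"],s["position"],s["tool_rot"],s["force"],s["grip_width"])
z=s["position"][2]; t=s["position"]
u,v=pix(f,np.array([.5773,.19,.044])); print(u,v)
for th in (120,140,170):
  try: print(blob(f,u,v,50,.044,th))
  except Exception as e: print(e)
zt=z+.028-.0365
u2,v2=pix(f,np.array([t[0],t[1],zt])); print("disc",u2,v2, "bore", pix(f,np.array([t[0],t[1],zt+.038])))
cv2.imwrite("pics/w5.png",f["img"][:,:,::-1])
E
```

```text
8.05 [0.57440581 0.1112193  0.13129032] [3.14117521e+00 1.24079327e-04 2.67450692e-01] [ 0.34221131 -0.100074   -1.18607791] 0.018390416839452115
215.21923911767317 211.03558594109026
(array([0.578 , 0.1901]), np.float64(65.9), 42, (215.0, 211.0))
(array([0.578 , 0.1899]), np.float64(65.6), 31, (215.0, 211.0))
(array([0.5784, 0.19  ]), np.float64(64.7), 31, (214.77040100097656, 209.0))
disc 326.99742205780376 300.2034132741806 bore [327.17205919 349.61000651]
```

View pics/w5.png

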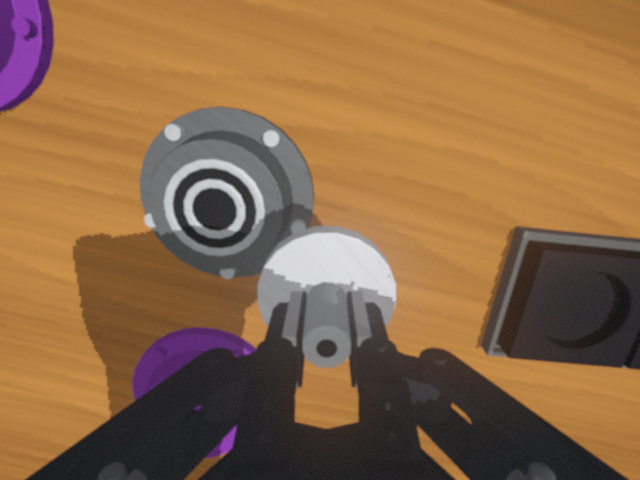

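The bearing is at (215,210) and the held disc is centred at (327,297), with its bore at (326,348). Both fit the earlier estimates, so I'll move over the bearing and lower part way.

Call:
apply_moves:
  claw: [0.01,0.01,0.01,0.01,0.01,0.01,0.01,0.01,0.01,0.01,0.01,0.01,0.01,0.01,0.01]
  xyz:
    - [0.0024,-0.0075,0]
    - [0.0047,-0.015,0]
    - [0.0047,-0.015,0]
    - [0.0047,-0.015,0]
    - [0.0047,-0.015,0]
    - [0.0022,-0.0075,0]
    - [0,0,0]
    - [0,0,0.005]
    - [0,0,0.01]
    - [0,0,0.015]
    - [0,0,0.01]
    - [0,0,0.006]
    - [0,0,0]
    - [0,0,0]
    - [0,0,0]
  twist:
    - [0,0,0]
    - [0,0,0]
    - [0,0,0]
    - [0,0,0]
    - [0,0,0]
    - [0,0,0]
    - [0,0,0]
    - [0,0,0]
    - [0,0,0]
    - [0,0,0]
    - [0,0,0]
    - [0,0,0]
    - [0,0,0]
    - [0,0,0]
    - [0,0,0]

```text
clock: 9.55
position: [0.5773, 0.1909, 0.0858]
tool_rot: [-3.142, -0.001, 0.269]
force: [0.2, -0.7, -1.9]
grip_width: 0.0184
finger_force: 58.7
```

```bash
python3 - <<'E'
from h import *
f=bot.grab_frame("wrist"); f2=bot.grab_frame("scene"); f3=bot.grab_frame("top"); s=bot.observe(); print(s["clock"],s["position"],s["tool_rot"],s["force"],s["grip_width"])
a=f["img"][100:480,150:500]; b=cv2.resize(f2["img"][220:360,320:460],None,fx=3,fy=3); d=cv2.resize(f3["img"][150:270,200:300],None,fx=2,fy=2)
c=np.zeros((420,790,3),np.uint8); c[:380,:350]=a; c[:,350:770]=b
cv2.imwrite("pics/w6.png",c[:,:,::-1])
E
```

```text
9.7 [0.57717951 0.19079873 0.08572298] [-3.14153767e+00 -6.62783142e-04  2.68636828e-01] [-0.67014114 -0.0922904  -1.27911649] 0.01848052008368824
```

View pics/w6.png

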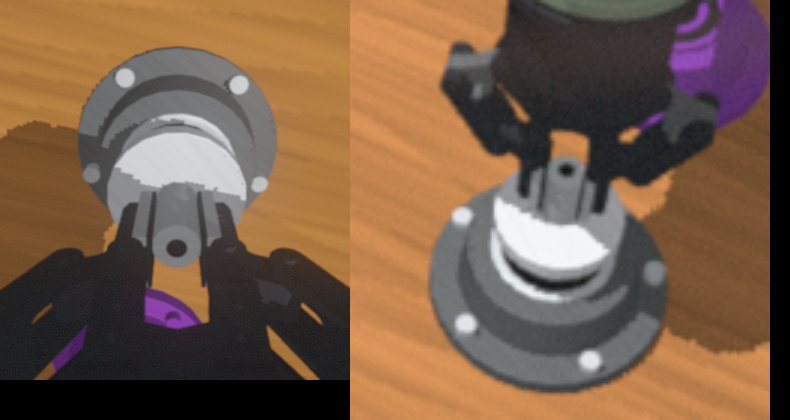

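The disc hovers concentrically above the bearing, about 21 mm up. I'll trim y by 1 mm and lower to just above contact.

Call:
apply_moves:
  claw: [0.01,0.01,0.01,0.01,0.01,0.01,0.01,0.01]
  xyz:
    - [0,0.001,0.003]
    - [0,0,0.005]
    - [0,0,0.005]
    - [0,0,0.003]
    - [0,0,0.002]
    - [0,0,0.001]
    - [0,0,0]
    - [0,0,0]
  twist:
    - [0,0,0]
    - [0,0,0]
    - [0,0,0]
    - [0,0,0]
    - [0,0,0]
    - [0,0,0]
    - [0,0,0]
    - [0,0,0]

```text
clock: 10.5
position: [0.5773, 0.1898, 0.0664]
tool_rot: [-3.142, -0.0, 0.269]
force: [0.3, 0.6, -2.5]
grip_width: 0.0181
finger_force: 58.7
```

```bash
python3 - <<'E'
from h import *
f=bot.grab_frame("wrist"); f2=bot.grab_frame("scene"); s=bot.observe(); print(s["clock"],s["position"],s["tool_rot"],s["force"],s["moment"])
a=f["img"][100:480,150:500]; b=cv2.resize(f2["img"][220:360,320:460],None,fx=3,fy=3)
c=np.zeros((420,790,3),np.uint8); c[:380,:350]=a; c[:,350:770]=b
cv2.imwrite("pics/w7.png",c[:,:,::-1])
E
```

```text
10.6 [0.57732815 0.1898445  0.06649337] [-3.14152031e+00 -2.96470878e-04  2.68718761e-01] [ 1.04207191  0.39724775 -2.71809005] [-0.02884552  0.03029744 -0.0122652 ]
```

View pics/w7.png

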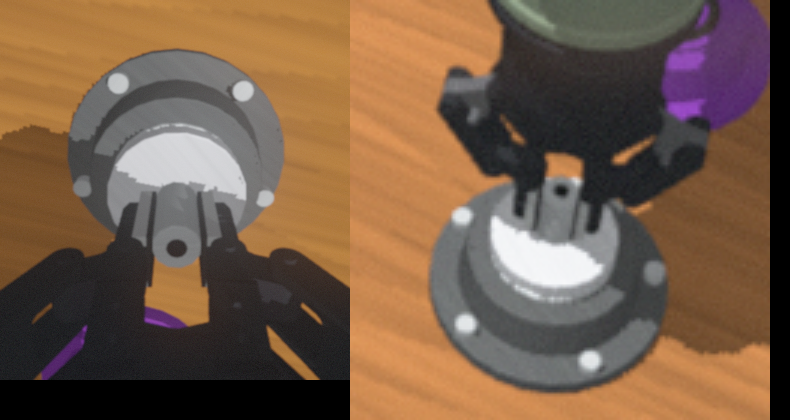

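Centred, with about 2 mm to go. I'll lower gently until contact.

Call:
apply_moves:
  claw: [0.01,0.01,0.01,0.01,0.01,0.01]
  xyz:
    - [0,0,0.0007]
    - [0,0,0.0007]
    - [0,0,0.0005]
    - [0,0,0]
    - [0,0,0]
    - [0,0,0]
  twist:
    - [0,0,0]
    - [0,0,0]
    - [0,0,0]
    - [0,0,0]
    - [0,0,0]
    - [0,0,0]

```text
clock: 11.2
position: [0.5772, 0.1898, 0.0646]
tool_rot: [-3.142, -0.0, 0.269]
force: [-1.8, -0.9, 4.2]
grip_width: 0.0183
finger_force: 59.3
```

Call:
apply_moves:
  claw: [0.01,0.01,0.01]
  xyz:
    - [0,0,0.0003]
    - [0,0,0]
    - [0,0,0]
  twist:
    - [0,0,0]
    - [0,0,0]
    - [0,0,0]

```text
clock: 11.5
position: [0.5773, 0.1898, 0.0645]
tool_rot: [3.142, -0.0, 0.269]
force: [-4.6, -1.6, 10.9]
grip_width: 0.0184
finger_force: 59.7
```

Contact is firm and stiff at the expected height. Opening gently, then backing off upward.

Call:
apply_moves:
  claw: [0.017,0.019,0.021,0.023,0.026,0.03,0.036,0.042,0.05,0.05,0.05,0.05,0.05,0.05,0.05,0.05,0.05,0.05,0.05,0.05]
  xyz:
    - [0,0,0]
    - [0,0,0]
    - [0,0,0]
    - [0,0,0]
    - [0,0,0]
    - [0,0,0]
    - [0,0,0]
    - [0,0,0]
    - [0,0,0]
    - [0,0,0]
    - [0,0,-0.005]
    - [0,0,-0.01]
    - [0,0,-0.02]
    - [0,0,-0.025]
    - [0,0,-0.025]
    - [0,0,-0.025]
    - [0,0,-0.015]
    - [0,0,-0.005]
    - [0,0,0]
    - [0,0,0]
  twist:
    - [0,0,0]
    - [0,0,0]
    - [0,0,0]
    - [0,0,0]
    - [0,0,0]
    - [0,0,0]
    - [0,0,0]
    - [0,0,0]
    - [0,0,0]
    - [0,0,0]
    - [0,0,0]
    - [0,0,0]
    - [0,0,0]
    - [0,0,0]
    - [0,0,0]
    - [0,0,0]
    - [0,0,0]
    - [0,0,0]
    - [0,0,0]
    - [0,0,0]
  force: 20

```text
clock: 13.5
position: [0.5769, 0.1896, 0.1935]
tool_rot: [3.141, 0.001, 0.269]
force: [-0.6, -0.9, -0.9]
grip_width: 0.0497
finger_force: 0.0
```

```bash
python3 - <<'E'
from h import *
f=bot.grab_frame("wrist"); f2=bot.grab_frame("scene"); s=bot.observe(); print(s["clock"],s["position"],s["force"])
u,v=pix(f,np.array([.5773,.19,.056])); print(u,v,[blob(f,u,v,60,.056,t) for t in (130,160)], blob(f2,*pix(f2,np.array([.5773,.19,.056])),30,.056,130))
a=f["img"][100:480,150:500]; b=cv2.resize(f2["img"][220:360,320:460],None,fx=3,fy=3)
c=np.zeros((420,790,3),np.uint8); c[:380,:350]=a; c[:,350:770]=b
cv2.imwrite("pics/w8.png",c[:,:,::-1])
E
```

```text
13.6 [0.57679844 0.18966565 0.19320257] [-0.46146836 -0.2421396  -0.46477377]
326.457697338045 222.27662356706526 [(array([0.5792, 0.1902]), np.float64(69.2), 36, (326.487548828125, 218.68142700195312)), (array([0.5785, 0.1903]), np.float64(67.7), 39, (326.36419677734375, 219.5))] (array([0.5801, 0.1903]), np.float64(73.6), 25, (387.32452392578125, 299.28271484375))
```

View pics/w8.png

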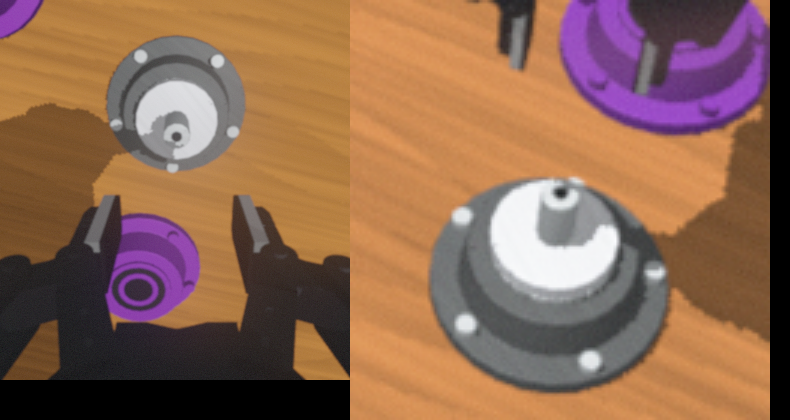

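The disc sits flat and centred on the bearing, within about 1 mm, and the gripper is clear. Handing in.

```bash
python3 -c "
from workcell import bot
print(bot.job_done())"
```

```text
the job is handed in; nothing more can be done
None
```

The large driver now sits flat on the dark hub's bearing, centred to within about 1 mm by the wrist camera, and it has been released. The two smaller drivers were still in their pockets after the lift. I handed the job in at about 13.6 s.

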